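# Sweep the loose bottle caps into the collecting pan

### The arm

A 6-joint arm with a two-finger parallel gripper is mounted at the origin on the work surface. World frame = base frame: x ahead of the robot, y to its left, z up, the work surface at z = 0. Lengths are in m, angles in rad, forces in N, time in s.
With the tool pointing down it reaches from about 0.35 to 0.775 m from the base axis. Payload 7.3 kg.
Tool frame: the origin (TCP) lies midway between the tips of the shut fingers; the grasp point (between the pads) lies 19 mm behind it; z points along the fingers, y is the line along which they close (so a half turn about z gives the same grasp; the last joint's range is limited). The gripper opens to 92 mm and grips with 3 to 60 N. Pads are 19 mm wide; open, the fingers measure 130 mm over their backs; the gripper's body (75 mm by 190 mm) begins 47 mm behind the grasp point.
Start: joints at [0.959, 0.342, 1.524, -0, 1.275, -0.146], TCP at [0.236, 0.469, 0.227] pointing down, gripper open.
Joint ranges: [-2.53, 2.53], [-0.77, 2.02], [0.04, 2.7], [-1, 4.14], [0.28, 2.66], [-3.11, 3.11]. Speed limits (rad/s): [2.57, 2.57, 3.14, 3.14, 3.14, 3.14].

### API

Orientations are given as a unit quaternion [x, y, z, w].
In Python, from plant import readout, vision, ticket gives the robot as it stands.
- The arm moves only by the tool apply_moves, never from a script. Its argument "series" is text: rows parted by semicolons, each of 5 numbers parted by spaces: the closure, from 0 (fully open) to 1 (shut), then the shift along the world's x, y, z scaled (see below), then the turn about the world's z scaled (see below). In form: fingers tx ty tz roll; .... A call has 1 to 20 rows; each row is the pose to reach, as a shift and turn from the pose commanded when the call began; what a row does not reach only later rows make up. The controller multiplies each number of a shift by 0.25 m and each number of a turn by pi/2 rad. A row lasts 1/10 s, in which the tool goes at most 50 mm and 8.59 degrees, less where a joint would pass 70% of its speed; a pose out of reach is approached as far as the arm can. A call with a number of a shift or a turn outside -1 to 1 is refused whole. A call with a gripper value outside its range is refused whole. The fingers move at their own pace and stop on an object; the grip force is fixed at half the most. Time passes only in rows, so rows that repeat a pose let the fingers close. It gives the time, the measured TCP pose, the force, the opening and the grip force at its end, in the units of the state.
- readout.sense(): the state, without advancing time (a new reading comes with each control period).
- vision.grab_frame(name): name is "side" or "top" or "wrist"; returns a dict with "img" (480x640x3 uint8, red, green, blue), "depth" (480x640 float32, m along the optical axis (not along the pixel's ray), 0 where there is no reading), "mtx" (3x3 intrinsics, pixels), "eye" and "orientation" of the camera in the world. Camera axes: x right, y up, looking along -z (the intrinsics and any distortion apply to the point x, -y, -z); pixel columns grow to the right and rows downward; lengths in m; the calibration is good to about 2 mm. The wrist camera is an equidistant fisheye: a pixel r from the principal point sees the ray r / f radians off the axis. A picture is of the moment at which its call begins.
- ticket.job_done(): hands the job in; it is judged then, once.
The state is a dict: "clock": time; "joint_positions": joint angles; "qd": joint speeds; "joint_efforts": joint torques, N m; "eef_pos": TCP position; "orientation": TCP orientation; "ft_force": force on the tool from outside, world axes, zero at the start; "ft_torque": the same for the moment, N m; "grip_width": finger opening in m; "finger_force": force on a finger pad.
Only numpy, scipy, OpenCV 4.12 (cv2) and the standard library are available. Lean on these libraries where they do the work, as an engineer would, in place of code of your own. Each camera call takes 0.05 s, during which the arm holds its last target. There are 200 camera calls.

### The job

Three loose white screw caps lie scattered on the lab bench: with closed fingers, sweep all three along the bench through the open front of the steel collecting pan, until each lies flat and wholly inside it. Only push the caps, never pick them up or tip them over. Do not disturb the weight, the dish, the flask or the amber bottle standing round about.

Things in the scene. Friction and masses are not known exactly. Their poses are not given: they have to be found in the camera images.
- pan: fixed steel pan: back and side walls 25 mm high, 4 mm thick, front open; inside 210 mm wide, 130 mm deep. Floor: a sheet under 1 mm thick, no lip, things slide in freely. Origin: middle of the open front edge, bench level. +x points level into the pan (back wall at x = 130 mm), y across it (side walls at +-105 mm), z up. The front opens to the robot's right, within 15 degrees.
- cap_large: large white plastic screw cap, a round disc 44 mm in diameter and 20 mm high, lying flat on the bench, 10 to 45 g, slides when pushed from the side. Origin: centre of its underside; z up.
- cap_medium: medium white plastic screw cap, a round disc 36 mm in diameter and 16 mm high, lying flat on the bench, 10 to 45 g, slides when pushed from the side. Origin: centre of its underside; z up.
- cap_small: small white plastic screw cap, a round disc 28 mm in diameter and 14 mm high, lying flat on the bench, 10 to 45 g, slides when pushed from the side. Origin: centre of its underside; z up.
- weight: bystander: brass laboratory weight with a grip knob, 28 mm in diameter, 42 mm high, on the robot's side of the caps. Origin: centre of its underside; z up.
- dish: bystander: small white porcelain bowl, 80 mm across the rim, 30 mm high, beyond the caps. Origin: centre of its underside; z up.
- flask: bystander: glass conical flask, 80 mm across the foot, 132 mm high, on the right of the work. Origin: centre of its underside; z up.
- amber: bystander: amber glass bottle with white cap, 60 mm in diameter, 130 mm high, on the left, behind the pan. Origin: centre of its underside; z up.
Things that resemble listed ones, but are neither listed nor needed, are in the scene too. What is shaped like the cap_large but black or turquoise is not meant.

How it is judged:
By the outcome, as a careful person would: the job done as asked, in the order asked, and still so for the second after the job is handed in, with the robot touching nothing.
It also fails if it takes over 61 s, if anything falls off the work surface, if the arm or the gripper's body presses on something with over 40 N, if the wrist force passes 120 N, or if a joint passes its speed limit or range.

## Working session

There is one attempt and no reset: what is moved stays moved. The work goes in short steps, Python scripts to look and compute and a tool call to move; the robot and the scene stay as the last step left them, time stands still between calls to the robot, and variables do not carry over. Pictures are saved under pics/ and viewed, at most 10 in all, crops included, and the job is handed in when it is done.

Besides the shell and the picture viewer there is one more tool, called after "Emit:" in YAML: its name, and indented under it one key for each argument. apply_moves: Moves the arm, as the interface text tells. Shifts and turns lie within -1 to 1; 1 stands for 0.25 m of shift or pi/2 rad of turn. Its arguments: {"type":"object","properties":{"series":{"type":"string"}},"required":["series"]}

```bash
mkdir -p pics; cat > h.py <<'E'
import numpy as np,cv2
from scipy.spatial.transform import Rotation as R
from plant import readout,vision,ticket
def pts(f):
    d=f["depth"];K=np.array(f["mtx"]);v,u=np.mgrid[:480,:640]
    p=np.stack([(u-K[0,2])/K[0,0]*d,-(v-K[1,2])/K[1,1]*d,-d],-1)
    return p@R.from_quat(f["orientation"]).as_matrix().T+np.array(f["eye"])
def ray(f,u,v,z):
    K=np.array(f["mtx"]);r=R.from_quat(f["orientation"]).as_matrix()@np.array([(u-K[0,2])/K[0,0],-(v-K[1,2])/K[1,1],-1])
    e=np.array(f["eye"]);return e+r*(z-e[2])/r[2]
def save(f,n): cv2.imwrite("pics/"+n,f["img"][:,:,::-1])
E
python3 - <<'E'
from h import *
for n in("top","side"):
    f=vision.grab_frame(n);save(f,n+"1.png");print(n,f["eye"],f["orientation"],f["mtx"],{k for k in f})
s=readout.sense();print(s)
E
```

```text
top [ 3.87157534e-01 -7.59747042e-04  1.25619042e+00] [-0.05537692  0.05075887  0.70718727 -0.70302425] [[511.96186361   0.         322.59045059]
 [  0.         511.96186361 238.3617368 ]
 [  0.           0.           1.        ]] {'img', 'mtx', 'eye', 'depth', 'orientation'}
side [0.4684825  1.06658455 0.92752101] [-0.01896238  0.4245474   0.90466752 -0.03125083] [[592.01414522   0.         319.58309318]
 [  0.         592.01414522 238.87699812]
 [  0.           0.           1.        ]] {'img', 'mtx', 'eye', 'depth', 'orientation'}
{'clock': 0.1, 'joint_positions': array([ 9.58976191e-01,  3.42651668e-01,  1.52489609e+00, -3.47836720e-06,
        1.27539341e+00, -1.46001944e-01]), 'qd': array([ 0.0008309 , -0.00102339, -0.00103214, -0.00054319,  0.00039591,
        0.0001544 ]), 'joint_efforts': array([ 1.49143874e-03, -4.32007456e+01, -2.44693869e+01,  7.19595887e-02,
        5.27115364e-02, -6.69877636e-05]), 'eef_pos': array([0.23558484, 0.46878331, 0.22612404]), 'orientation': array([ 2.30808498e-01,  9.72998963e-01, -6.27044060e-04, -2.47867447e-04]), 'ft_force': array([ 0.5541701 ,  0.52461956, -0.44594476]), 'ft_torque': array([ 0.01639752, -0.03305428, -0.04305398]), 'finger_force': 0.0, 'grip_width': 0.09146955177410787}
```

View pics/top1.png

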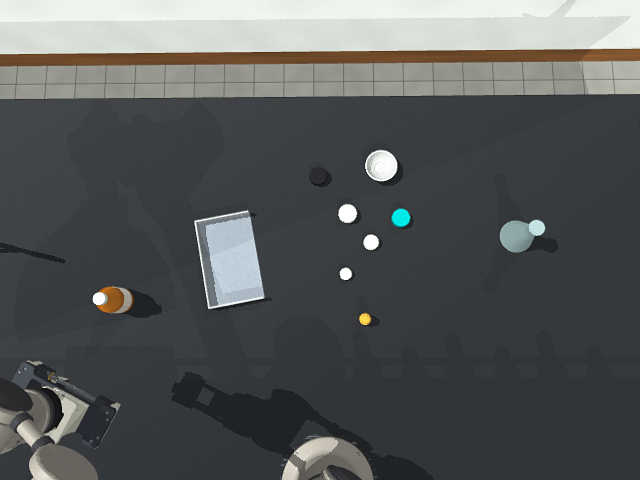

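View pics/side1.png

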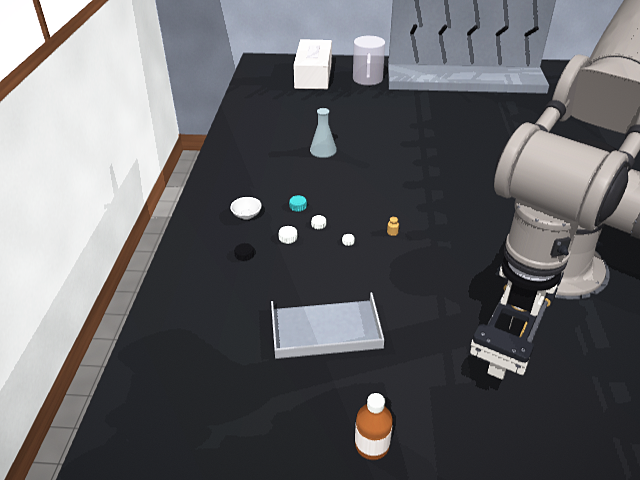

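The top view shows the caps at about (347,213), (371,242) and (346,273). The turquoise decoy is at (401,217), the black one at (318,176), the weight at (365,319) and the dish at (381,165). The pan spans (195–265, 211–308) and opens to the right.

```bash
python3 - <<'E'
from h import *
for name in("top","side"):
    f=vision.grab_frame(name);P=pts(f);hsv=cv2.cvtColor(f["img"],cv2.COLOR_RGB2HSV);h,s,v=cv2.split(hsv);g=f["img"]
    ok=(P[...,0]>.2)&(P[...,0]<.75)&(P[...,1]>-.5)&(P[...,1]<.4)&(f["depth"]>0)
    for nm,m in(("raised",(P[...,2]>.008)&ok),("pan floor",(v>100)&(P[...,2]<.006)&ok)):
        n,l,st,c=cv2.connectedComponentsWithStats(m.astype(np.uint8))
        for i in range(1,n):
            if st[i,4]<40: continue
            q=P[l==i];z=np.percentile(q[:,2],95);t=q[q[:,2]>z-.004]
            lo,hi=t.min(0),t.max(0)
            print(name,nm,st[i],"z%.3f"%z,"ctr",np.round((lo+hi)/2,4)[:2],"size",np.round(hi-lo,3)[:2],"col",g[l==i].mean(0).astype(int),
             "ray",np.round(ray(f,*c[i],z)[:2],4))
            if st[i,4]>600 or nm!="raised":
                r=cv2.minAreaRect(q[:,:2].astype(np.float32));print("   box",np.round(cv2.boxPoints(r),3).tolist(),r[1:])
E
```

```text
top raised [366 167  31  14 230] z0.033 ctr [ 0.7329 -0.1383] size [0.034 0.074] col [230 233 230] ray [ 0.7313 -0.1387]
top raised [309 169  18  17 240] z0.025 ctr [0.7308 0.0174] size [0.036 0.04 ] col [42 42 45] ray [0.7294 0.0183]
top raised [338 204  19  19 264] z0.025 ctr [ 0.6377 -0.0534] size [0.038 0.039] col [249 250 249] ray [ 0.6352 -0.0531]
top raised [391 209  19  19 264] z0.024 ctr [ 0.626  -0.1842] size [0.04  0.041] col [  0 223 221] ray [ 0.6238 -0.1832]
top raised [194 211  70  98 563] z0.028 ctr [0.5249 0.2357] size [0.235 0.171] col [182 187 187] ray [0.5267 0.2661]
top raised [ 500  220   45   33 1004] z0.134 ctr [ 0.5787 -0.4685] size [0.033 0.036] col [147 171 171] ray [ 0.5636 -0.4314]
   box [[0.5289999842643738, -0.4449999928474426], [0.5490000247955322, -0.5009999871253967], [0.6230000257492065, -0.4740000069141388], [0.6029999852180481, -0.4189999997615814]] ((0.07876598834991455, 0.059321559965610504), 19.89621353149414)
top raised [363 235  16  15 175] z0.021 ctr [ 0.5648 -0.1101] size [0.03  0.037] col [250 251 250] ray [ 0.5646 -0.1102]
top raised [34
[... 4907 characters left out ...]
 3910] z0.002 ctr [0.5252 0.2252] size [0.224 0.145] col [174 182 197] ray [0.5255 0.2305]
   box [[0.41200000047683716, 0.2619999945163727], [0.43299999833106995, 0.14900000393390656], [0.640999972820282, 0.1889999955892563], [0.6190000176429749, 0.30300000309944153]] ((0.21108901500701904, 0.11553411185741425), 10.942358016967773)
side pan floor [275 345 109  14 349] z0.006 ctr [0.5116 0.3033] size [0.213 0.042] col [157 158 164] ray [0.5127 0.3072]
   box [[0.40400001406669617, 0.28700000047683716], [0.4059999883174896, 0.27799999713897705], [0.6190000176429749, 0.32100000977516174], [0.6169999837875366, 0.3310000002384186]] ((0.2169407457113266, 0.009934581816196442), 11.510812759399414)
```

Emit:
apply_moves:
  series: "1 0.48 -1 0 -0.616;1 0.48 -1 0 -0.616;1 0.48 -1 0 -0.616;1 0.48 -1 0 -0.616;1 0.48 -1 0 -0.616;1 0.48 -1 0 -0.616;1 0.48 -1 0 -0.616;1 0.48 -1 0 -0.616;1 0.48 -1 0 -0.616"

```text
clock: 1.1
eef_pos: [0.3556, 0.2192, 0.2267]
orientation: [0.656, 0.755, -0.0, -0.0]
ft_force: [0.2, 0.4, 0.2]
grip_width: 0.0244
finger_force: 0.0
```

Emit:
apply_moves:
  series: "1 0.54 -1 -0.4 0;1 0.54 -1 -0.4 0;1 0.54 -1 -0.4 0;1 0.54 -1 -0.4 0;1 0.54 -1 -0.4 0;1 0.54 -1 -0.4 0;1 0.54 -1 -0.4 0;1 0.54 -1 -0.4 0"

```text
clock: 1.9
eef_pos: [0.4906, -0.0309, 0.1259]
orientation: [0.657, 0.754, -0.0, -0.001]
ft_force: [-0.9, 0.9, -0.1]
grip_width: 0.0003
finger_force: 0.0
```

Emit:
apply_moves:
  series: "1 0.01 -0.212 0 0;1 0.01 -0.212 0 0;1 0.01 -0.212 0 0;1 0.01 -0.212 -0.15 0;1 0.01 -0.212 -0.3 0;1 0.01 -0.212 -0.4 0;1 0.01 -0.212 -0.44 0;1 0.01 -0.212 -0.48 0;1 0.01 -0.212 -0.48 0"

```text
clock: 2.8
eef_pos: [0.4932, -0.083, 0.0066]
orientation: [0.656, 0.754, -0.0, -0.0]
ft_force: [-0.6, 0.3, 0.9]
grip_width: 0.0003
finger_force: 0.0
```

```bash
python3 - <<'E'
from h import *
f=vision.grab_frame("side");cv2.imwrite("pics/s2.png",cv2.resize(f["img"][150:330,200:440,::-1],(800,600)))
print(readout.sense()["eef_pos"])
E
```

```text
[ 0.49366224 -0.08340719  0.00727493]
```

View pics/s2.png

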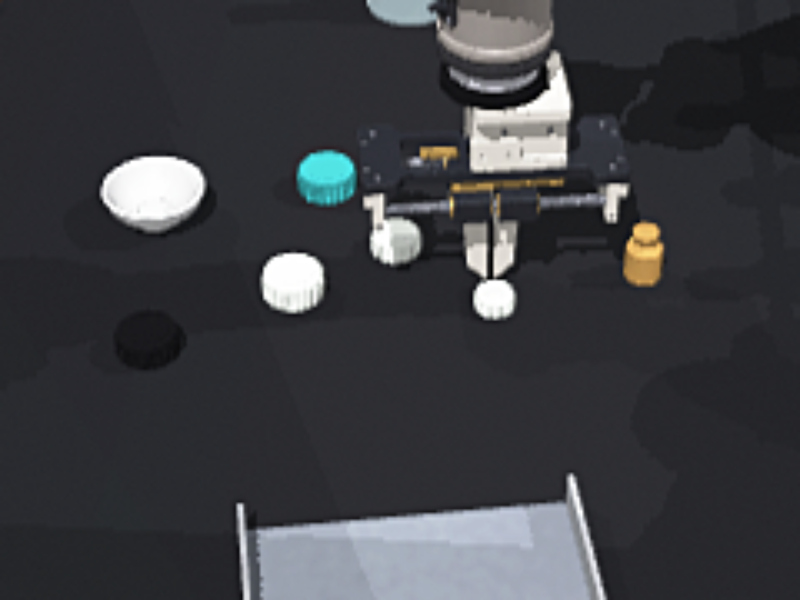

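The shut fingers stand behind the small cap (495,300 in the crop) and in line with it. Start pushing.

Emit:
apply_moves:
  series: "1 -0.006 0.04 -0.01 0;1 -0.011 0.08 -0.01 0;1 -0.017 0.12 -0.01 0;1 -0.022 0.16 -0.01 0;1 -0.028 0.2 -0.01 0;1 -0.033 0.24 -0.01 0;1 -0.039 0.28 -0.01 0;1 -0.044 0.32 -0.01 0;1 -0.05 0.36 -0.01 0;1 -0.056 0.4 -0.01 0;1 -0.061 0.44 -0.01 0;1 -0.067 0.48 -0.01 0;1 -0.067 0.48 -0.01 0"

```text
clock: 4.15
eef_pos: [0.4762, 0.0373, 0.0042]
orientation: [0.656, 0.754, -0.0, -0.0]
ft_force: [-0.9, -0.5, 0.6]
grip_width: 0.0003
finger_force: 0.0
```

```bash
cat > caps.py <<'E'
from h import *
F=np.array([.538,.1695]);U=np.array([.982,.189]);D=np.array([-.189,.982])
def caps(name="side"):
    f=vision.grab_frame(name);P=pts(f);g=f["img"].astype(int)
    m=(g.min(2)>235)&(P[...,2]>.006)&(P[...,2]<.028)&(P[...,0]>.35)&(P[...,0]<.7)&(P[...,1]>-.3)&(P[...,1]<.3)
    n,l,st,c=cv2.connectedComponentsWithStats(m.astype(np.uint8))
    for i in range(1,n):
        if st[i,4]<25: continue
        q=P[l==i];z=np.percentile(q[:,2],95);t=q[q[:,2]>z-.004];lo,hi=t.min(0),t.max(0);p=((lo+hi)/2)[:2]
        print(st[i],"z%.3f"%z,p.round(3),(hi-lo)[:2].round(3),"lat,dep",((p-F)@U).round(3),((p-F)@D).round(3))
    e=readout.sense()["eef_pos"];print("tcp",e.round(4),((e[:2]-F)@U).round(3),((e[:2]-F)@D).round(3))
    return f
if __name__=="__main__": caps("side");caps("top")
E
python3 caps.py
```

```text
[312 215  14   6  46] z0.016 [ 0.563 -0.114] [0.031 0.023] lat,dep -0.029 -0.283
[279 226  18  15 195] z0.021 [ 0.636 -0.05 ] [0.042 0.042] lat,dep 0.055 -0.234
[347 264  12  11  92] z0.014 [0.473 0.065] [0.025 0.028] lat,dep -0.084 -0.09
[371 293   7  24  29] z0.026 [0.425 0.192] [0.013 0.058] lat,dep -0.107 0.044
tcp [0.4764 0.0367 0.0042] -0.086 -0.119
[339 205  17  17 240] z0.025 [ 0.636 -0.054] [0.041 0.039] lat,dep 0.055 -0.238
[364 235  14  14 161] z0.021 [ 0.566 -0.11 ] [0.032 0.032] lat,dep -0.025 -0.28
tcp [0.4765 0.0363 0.0042] -0.086 -0.119
```

Emit:
apply_moves:
  series: "1 -0.006 0.04 0 0;1 -0.011 0.08 0 0;1 -0.017 0.12 0 0;1 -0.022 0.16 0 0;1 -0.028 0.2 0 0;1 -0.033 0.24 0 0;1 -0.039 0.28 0 0;1 -0.044 0.32 0 0;1 -0.05 0.36 0 0;1 -0.055 0.4 0 0;1 -0.06 0.44 0 0;1 -0.066 0.48 0 0;1 -0.072 0.52 0 0;1 -0.077 0.56 0 0;1 -0.083 0.6 0 0;1 -0.087 0.63 0 0;1 -0.09 0.65 0 0;1 -0.09 0.65 0 0;1 -0.09 0.65 0 0"

```text
clock: 6.15
eef_pos: [0.454, 0.1985, 0.0042]
orientation: [0.657, 0.754, -0.0, 0.0]
ft_force: [0.2, -0.2, -0.2]
grip_width: 0.0004
finger_force: 0.0
```

```bash
python3 caps.py
```

```text
[312 215  14  11 114] z0.017 [ 0.564 -0.108] [0.034 0.035] lat,dep -0.027 -0.277
[279 226  18  15 196] z0.020 [ 0.635 -0.05 ] [0.042 0.045] lat,dep 0.054 -0.234
[354 316  14  12 116] z0.015 [0.452 0.228] [0.027 0.028] lat,dep -0.074 0.074
tcp [0.4541 0.1984 0.0042] -0.077 0.044
[339 205  17  17 238] z0.025 [ 0.636 -0.053] [0.04  0.039] lat,dep 0.055 -0.237
[364 235  14  14 162] z0.021 [ 0.566 -0.11 ] [0.033 0.032] lat,dep -0.025 -0.28
tcp [0.4541 0.1983 0.0042] -0.077 0.044
```

Emit:
apply_moves:
  series: "1 0.006 -0.04 0 0;1 0.012 -0.08 0 0;1 0.012 -0.08 0.2 0;1 0.012 -0.08 0.4 0;1 0.012 -0.08 0.4 0;1 0.24 -0.9 0.4 0.022;1 0.24 -0.9 0.4 0.022;1 0.24 -0.9 0.4 0.022;1 0.24 -0.9 0.4 0.022;1 0.24 -0.9 0.4 0.022;1 0.24 -0.9 0.4 0.022"

```text
clock: 7.35
eef_pos: [0.5139, -0.0288, 0.1037]
orientation: [0.645, 0.764, -0.0, -0.0]
ft_force: [-1.0, 0.1, -0.5]
grip_width: 0.0
finger_force: 0.0
```

Emit:
apply_moves:
  series: "1 0.235 -0.5 0 0;1 0.235 -0.5 0 0;1 0.235 -0.5 0 0;1 0.235 -0.5 0 0;1 0.235 -0.5 -0.15 0;1 0.235 -0.5 -0.25 0;1 0.235 -0.5 -0.33 0;1 0.235 -0.5 -0.38 0;1 0.235 -0.5 -0.4 0;1 0.235 -0.5 -0.4 0"

```text
clock: 8.35
eef_pos: [0.5726, -0.1504, 0.0041]
orientation: [0.643, 0.766, -0.0, -0.0]
ft_force: [0.5, -0.2, -0.4]
grip_width: 0.0004
finger_force: 0.0
```

```bash
python3 caps.py
```

```text
[312 215  14  11 112] z0.017 [ 0.564 -0.107] [0.033 0.034] lat,dep -0.027 -0.276
[279 226  18  15 197] z0.021 [ 0.636 -0.051] [0.04 0.04] lat,dep 0.055 -0.235
[354 316  14  13 123] z0.015 [0.451 0.226] [0.025 0.026] lat,dep -0.075 0.072
tcp [ 0.5731 -0.1509  0.0048] -0.026 -0.321
[339 205  18  17 242] z0.024 [ 0.637 -0.053] [0.04  0.039] lat,dep 0.055 -0.238
[228 284  12  11 101] z0.019 [0.453 0.223] [0.024 0.027] lat,dep -0.074 0.069
tcp [ 0.5734 -0.1512  0.0052] -0.026 -0.322
```

Emit:
apply_moves:
  series: "1 -0.007 0.04 0 0;1 -0.014 0.08 0 0;1 -0.021 0.12 0 0;1 -0.028 0.16 0 0;1 -0.035 0.2 0 0;1 -0.042 0.24 0 0;1 -0.049 0.28 0 0;1 -0.056 0.32 0 0;1 -0.063 0.36 0 0;1 -0.07 0.4 0 0;1 -0.077 0.44 0 0;1 -0.084 0.48 0 0;1 -0.091 0.52 0 0;1 -0.098 0.56 0 0;1 -0.105 0.6 0 0;1 -0.112 0.64 0 0;1 -0.119 0.68 0 0;1 -0.119 0.68 0 0"

```text
clock: 10.25
eef_pos: [0.5426, 0.02, 0.0042]
orientation: [0.643, 0.766, -0.0, -0.0]
ft_force: [-0.1, 0.1, -0.9]
grip_width: 0.0003
finger_force: 0.0
```

```bash
python3 caps.py
```

```text
[318 257  15  14 146] z0.017 [0.537 0.053] [0.032 0.035] lat,dep -0.023 -0.115
[354 316  14  12 122] z0.015 [0.451 0.227] [0.025 0.028] lat,dep -0.075 0.073
tcp [0.5429 0.0193 0.0042] -0.024 -0.148
[340 205  17  15  93] z0.024 [ 0.642 -0.055] [0.03  0.037] lat,dep 0.06 -0.24
[228 284  12  11 101] z0.020 [0.452 0.223] [0.024 0.022] lat,dep -0.074 0.068
tcp [0.543  0.0188 0.0042] -0.024 -0.149
```

Emit:
apply_moves:
  series: "1 -0.007 0.04 0 0;1 -0.014 0.08 0 0;1 -0.021 0.12 0 0;1 -0.028 0.16 0 0;1 -0.035 0.2 0 0;1 -0.042 0.24 0 0;1 -0.049 0.28 0 0;1 -0.056 0.32 0 0;1 -0.063 0.36 0 0;1 -0.07 0.4 0 0;1 -0.077 0.44 0 0;1 -0.084 0.48 0 0;1 -0.091 0.52 0 0;1 -0.098 0.56 0 0;1 -0.105 0.6 0 0;1 -0.112 0.64 0 0;1 -0.119 0.68 0 0;1 -0.123 0.71 0 0;1 -0.126 0.73 0 0;1 -0.126 0.73 0 0"

```text
clock: 12.35
eef_pos: [0.5114, 0.2017, 0.0042]
orientation: [0.643, 0.765, 0.0, 0.0]
ft_force: [-0.1, -0.5, -0.4]
grip_width: 0.0001
finger_force: 0.0
```

```bash
python3 caps.py
```

```text
[279 226  18  16 194] z0.021 [ 0.637 -0.05 ] [0.04  0.043] lat,dep 0.055 -0.234
[326 315  17  16 197] z0.017 [0.506 0.233] [0.03  0.034] lat,dep -0.019 0.069
[354 316  14  12 119] z0.015 [0.451 0.227] [0.025 0.028] lat,dep -0.075 0.073
tcp [0.5115 0.2013 0.0042] -0.02 0.036
[339 205  17  17 239] z0.025 [ 0.637 -0.053] [0.04  0.039] lat,dep 0.055 -0.238
tcp [0.5115 0.201  0.0042] -0.02 0.036
```

Emit:
apply_moves:
  series: "1 0.007 -0.04 0 0;1 0.014 -0.08 0 0;1 0.014 -0.08 0.2 0;1 0.014 -0.08 0.4 0;1 0.014 -0.08 0.4 0;1 0.26 -0.6 0.4 0.011;1 0.26 -0.6 0.4 0.011;1 0.26 -0.6 0.4 0.011;1 0.26 -0.6 0.4 0.011;1 0.26 -0.6 0.4 0.011"

```text
clock: 13.45
eef_pos: [0.5763, 0.0493, 0.1037]
orientation: [0.638, 0.77, -0.0, -0.0]
ft_force: [-0.5, 1.1, -0.3]
grip_width: 0.0005
finger_force: 0.0
```

Emit:
apply_moves:
  series: "1 0.276 -0.6 0 0;1 0.276 -0.6 0 0;1 0.276 -0.6 0 0;1 0.276 -0.6 0 0;1 0.276 -0.6 0 0;1 0.276 -0.6 -0.15 0;1 0.276 -0.6 -0.25 0;1 0.276 -0.6 -0.33 0;1 0.276 -0.6 -0.38 0;1 0.276 -0.6 -0.395 0;1 0.276 -0.6 -0.395 0"

```text
clock: 14.55
eef_pos: [0.6454, -0.0978, 0.0056]
orientation: [0.637, 0.771, 0.0, -0.0]
ft_force: [-0.0, -0.0, 0.2]
grip_width: 0.0001
finger_force: 0.0
```

```bash
python3 caps.py
```

```text
[279 226  18  15 197] z0.021 [ 0.636 -0.05 ] [0.042 0.042] lat,dep 0.055 -0.234
[326 315  17  16 197] z0.017 [0.506 0.235] [0.033 0.036] lat,dep -0.019 0.07
[354 316  14  12 121] z0.016 [0.451 0.227] [0.025 0.025] lat,dep -0.075 0.073
tcp [ 0.6459 -0.0982  0.0063] 0.055 -0.283
[202 264   5  26  30] z0.027 [0.483 0.293] [0.06  0.012] lat,dep -0.031 0.132
tcp [ 0.6462 -0.0985  0.0067] 0.056 -0.284
```

Emit:
apply_moves:
  series: "1 -0.008 0.04 0 0;1 -0.015 0.08 0 0;1 -0.023 0.12 0 0;1 -0.031 0.16 0 0;1 -0.038 0.2 0 0;1 -0.046 0.24 0 0;1 -0.054 0.28 0 0;1 -0.062 0.32 0 0;1 -0.069 0.36 0 0;1 -0.077 0.4 0 0;1 -0.085 0.44 0 0;1 -0.092 0.48 0 0;1 -0.1 0.52 0 0;1 -0.108 0.56 0 0;1 -0.115 0.6 0 0;1 -0.123 0.64 0 0;1 -0.131 0.68 0 0;1 -0.131 0.68 0 0"

```text
clock: 16.45
eef_pos: [0.6123, 0.0726, 0.0054]
orientation: [0.637, 0.771, 0.0, -0.0]
ft_force: [-0.2, -1.3, 0.3]
grip_width: 0.0002
finger_force: 0.0
```

```bash
python3 caps.py
```

```text
[283 270  20  18 234] z0.021 [0.605 0.108] [0.042 0.043] lat,dep 0.054 -0.073
[371 293   7  23  26] z0.027 [0.425 0.189] [0.013 0.067] lat,dep -0.108 0.041
[326 315  17  16 197] z0.017 [0.506 0.234] [0.033 0.035] lat,dep -0.019 0.069
[354 316  14  12 119] z0.015 [0.452 0.229] [0.027 0.03 ] lat,dep -0.074 0.074
tcp [0.6126 0.0719 0.0055] 0.055 -0.11
[224 260  15  14 164] z0.021 [0.507 0.229] [0.032 0.035] lat,dep -0.019 0.065
[228 284  12  11 104] z0.019 [0.453 0.224] [0.024 0.025] lat,dep -0.074 0.07
tcp [0.6128 0.0713 0.0055] 0.055 -0.111
```

Emit:
apply_moves:
  series: "1 -0.008 0.04 0 0;1 -0.015 0.08 0 0;1 -0.023 0.12 0 0;1 -0.031 0.16 0 0;1 -0.038 0.2 0 0;1 -0.046 0.24 0 0;1 -0.054 0.28 0 0;1 -0.062 0.32 0 0;1 -0.069 0.36 0 0;1 -0.077 0.4 0 0;1 -0.085 0.44 0 0;1 -0.092 0.48 0 0;1 -0.1 0.52 0 0;1 -0.106 0.55 0 0;1 -0.11 0.57 0 0;1 -0.11 0.57 0 0"

```text
clock: 18.15
eef_pos: [0.5851, 0.2143, 0.0055]
orientation: [0.637, 0.771, 0.0, -0.0]
ft_force: [-0.3, -0.3, -0.1]
grip_width: 0.0004
finger_force: 0.0
```

Emit:
apply_moves:
  series: "1 0.008 -0.04 0 0;1 0.015 -0.08 0 0;1 0.015 -0.08 0.2 0;1 0.015 -0.08 0.4 0;1 0.015 -0.08 0.4 0;1 0 -0.9 0.6 0;1 0 -0.9 0.6 0;1 0 -0.9 0.6 0;1 0 -0.9 0.6 0;1 0 -0.9 0.6 0;1 0 -0.9 0.6 0;1 0 -0.9 0.6 0"

```text
clock: 19.35
eef_pos: [0.5849, -0.0111, 0.1549]
orientation: [0.637, 0.771, 0.0, -0.001]
ft_force: [1.3, 0.9, -0.1]
grip_width: 0.0001
finger_force: 0.0
```

```bash
python3 - <<'E'
from caps import *
caps("top");f=caps("side");cv2.imwrite("pics/end.png",cv2.resize(f["img"][150:480,200:440,::-1],(436,600)))
E
```

```text
[216 228  18  18 234] z0.025 [0.578 0.246] [0.039 0.037] lat,dep 0.054 0.068
[224 260  15  14 164] z0.020 [0.507 0.23 ] [0.032 0.034] lat,dep -0.019 0.065
[228 284  12  11 101] z0.018 [0.452 0.223] [0.024 0.023] lat,dep -0.074 0.069
tcp [ 0.5849 -0.0103  0.1548] 0.012 -0.185
[326 315  17  16 196] z0.017 [0.505 0.234] [0.032 0.037] lat,dep -0.02 0.069
[288 317  22  19 297] z0.021 [0.578 0.251] [0.043 0.041] lat,dep 0.055 0.072
[354 316  14  13 118] z0.015 [0.451 0.227] [0.025 0.025] lat,dep -0.075 0.073
tcp [ 0.5849 -0.0099  0.1548] 0.012 -0.185
```

View pics/end.png

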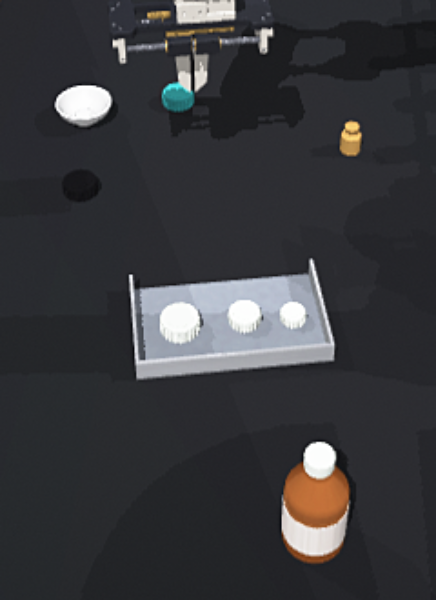

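All three caps lie flat in the pan, at about (180,322), (244,316) and (292,315). The bystanders have not moved and the arm is clear.

```bash
python3 -c "
from plant import ticket;print(ticket.job_done())"
```

```text
the job is handed in; nothing more can be done
None
```

All three white caps were swept with shut fingers and lie flat and wholly inside the pan, the bystanders look undisturbed in the last image, and the job was handed in at about 19.5 s.

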